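# Turn the spice carousel to bring the squat tub to the opening

### The arm

A 7-joint arm with a two-finger parallel gripper is mounted at the origin on a cart in front of the work surface, level with it; the furniture and walls round the work are solid. World frame = base frame: x ahead of the robot, y to its left, z up, the work surface at z = 0. Lengths are in mm, angles in rad, forces in N, time in s.
With the tool pointing down it reaches from about 350 to 775 mm from the base axis. Payload 3.1 kg.
Tool frame: the origin (TCP) lies on the centre line of the jaws, within the pads' length; the fingertips stand 17 mm ahead of it and the grasp point (between the pads) lies 2 mm behind it; z points along the fingers, y is the line along which they close (so a half turn about z gives the same grasp; the last joint's range is limited). The gripper opens to 85 mm and grips with 20 to 120 N. Pads are 22 mm wide; open, the fingers measure 114 mm over their backs; the gripper's body (76 mm by 85 mm) begins 54 mm behind the grasp point. The pads swing forward as they close: fully open they stand 13 mm farther back than shut.
Start: joints at [-1.325, 0.311, 0.014, 1.512, -0.004, 1.319, -0.027], TCP at [156.086, 527.403, 248.304] pointing down, gripper open.
Joint ranges: [-2.7, 2.7], [-0.3, 1.91], [-1.27, 1.3], [0.12, 2.57], [-1.44, 4.58], [0.2, 2.03], [-3.05, 3.05]. Speed limits (rad/s): [2.79, 2.79, 3.14, 3.14, 3.14, 3.14, 3.14].

### API

Orientations are given as a rotation vector (axis times angle).
In Python, from workcell import * gives the robot as it stands. The module is installed in compiled form; this text tells all that it offers.
- The arm moves only by the tool servo_tool, never from a script. Its argument "deltas" is a list of rows, each an object of numbers: "tx", "ty", "tz": the shift along the tool's x, y, z in m; "yaw": the turn about the tool's z in degrees; "claw": the opening, from 0 (shut) to 1 (fully open). A call has 1 to 10 rows; each row is the pose to reach, as a shift and turn from the pose commanded when the call began, along the tool's axes at that moment; what a row does not reach only later rows make up. A row lasts 1/12 s, in which the tool goes at most 41.7 mm and 7.16 degrees, less where a joint would pass 70% of its speed; a pose out of reach is approached as far as the arm can. A call with a gripper value outside its range is refused whole. The fingers move at their own pace and stop on an object; "grip_force" is the grip in N (left out, the last holds). Time passes only in rows, so rows that repeat a pose let the fingers close. It gives the time, the measured TCP pose, the force, the opening and the grip force at its end, in the units of the state.
- read_state(): the state, without advancing time (a new reading comes with each control period).
- camera(name): name is "side" or "top" or "wrist"; returns a dict with "image" (384x512x3 uint8, red, green, blue), "fx", "fy", "cx", "cy" (pixels), "R" (3x3) and "t" (3): a world point X has camera coordinates R X + t. Camera axes: x right, y down, z forward; pixel columns grow to the right and rows downward; lengths in mm; the calibration is good to about 2 mm. A picture is of the moment at which its call begins. There is no depth.
- job_done(): hands the job in; it is judged then, once.
Trained networks look in the newest picture that a camera, given by its name, has taken for a name from the list of things; names that differ only in an ending like _2 or _b are one class to them, and where a whole thing is asked for, a point or a joint stands for the part that bears it (a point fixed in the world has none). Each returns a list of dicts, best first, with "score" (0 to 1); they miss things now and then, are a little off and sometimes report something else, mostly with a low value. They report only what shows in the picture. A call takes as long as a camera call. They do not tell look-alikes from the thing itself.
- trace(target, camera): "region" (384x512 bool, what is visible of it).
- mark_of(target, camera): "centre" ([x, y, z] in mm, in the coordinates of the camera as it stood for that picture, good to about 4 mm: a listed point, or the origin of a listed thing).
The state is a dict: "clock": time; "joints": joint angles; "joint_vel": joint speeds; "joint_torque": joint torques, N m; "position": TCP position; "tool_rot": TCP orientation; "wrist_force": force on the tool from outside, world axes, zero at the start; "torque": the same for the moment, N m; "finger_gap": finger opening in mm; "gripper_force": force on a finger pad.
Only numpy, scipy, OpenCV 4.12 (cv2) and the standard library are available. Lean on these libraries where they do the work, as an engineer would, in place of code of your own. Each camera call takes 0.05 s, during which the arm holds its last target. There are 200 camera calls.

### The job

Turn the spice carousel by pushing one of the arms on top of its column gently with a fingertip, until the short squat tub stands in the middle of the opening in the wire rail, ready to be taken out. Do not touch, tip or lift the tub or the jars, do not whirl the tray round, leave the other things on the worktop alone, and draw the hand away at the end.

Things in the scene. Friction and masses are not known exactly. Their poses are not given: they have to be found in the camera images.
- carousel: The turning part of the spice carousel: round wooden tray, radius 118 mm, its standing face 26 mm above the worktop, with a thin steel column (9 mm radius) in its middle. Origin on the vertical turning axis at worktop height, z up; the frame turns with the tray. It turns either way for more than a full turn, with light friction (0.12 N m) and slight damping, and stays where it is left.
- cross (a point): Centre of the cross of four level wooden push arms on top of the column, on the axis, 181 mm up. The arms lie 45, 135, 225 and 315 degrees from the carousel's +x axis; each is a bar 10 mm thick and 18 mm high (172 to 190 mm above the worktop), reaching to 90 mm from the axis. The hub's radius is 16 mm; its cap ends at 196 mm.
- empty_place (a point): Middle of the tray's empty compartment, in the direction of the carousel's -x, 80 mm from the axis, on the tray. The other three compartments have their middles towards the carousel's +x, +y and -y, also 80 mm out; each holds the tub or a jar, loose. Between them, under the arms, low dividers 11 mm high.
- gallery: The fixed part: dark foot plate (radius 136 mm, 12 mm thick) with a low wire rail round the tray (radius 130 mm, top 63 mm above the worktop). Origin on the same axis at worktop height; it does not turn. The rail has one opening, 100 mm wide, between two end posts with wooden balls (top 82 mm up); the middle of the opening is in the direction of this frame's -x axis.
- opening (a point): Middle of the opening in the rail, 130 mm from the carousel's axis, 30 mm above the worktop.
- tub: The short squat tub: white, round, 56 mm in diameter and only 74 mm high, clearly the lowest of the three containers on the tray. Origin at the centre of its underside, z up. Stands loose on the tray and rides round with it, but slides or tips if the tray is jerked.
- jar_a: Tall round spice jar with a cap, 53 mm in diameter, 118 mm high, the tallest of the three, loose on the tray. Origin at the centre of its underside, z up.
- jar_b: Round spice jar with a cap, 53 mm in diameter, 104 mm high (a little lower than the other jar), loose on the tray. Origin at the centre of its underside, z up.
- mug: Bystander: white mug, 85 mm wide (120 mm with its handle), 98 mm high, loose, to the right of the carousel. Origin at the centre of its underside.
- kitchen_timer: Bystander: round kitchen timer, 65 mm in diameter, 55 mm high, loose, at the left. Origin at the centre of its underside.
- garlic_1: Bystander: garlic bulb, about 53 mm in size, loose, at the left. Origin at its underside.
Not all that is in view belongs to the job. What is shaped like the jar_b but blue or red is not meant.

How it is judged:
By the outcome, as a careful person would: the job done as asked, in the order asked, and still so for the second after the job is handed in, with the robot touching nothing.
It also fails if it takes over 45 s, if anything falls off the work surface, if the arm or the gripper's body presses on something with over 40 N, if the wrist force passes 120 N, or if a joint passes its speed limit or range.

## Working session

There is one attempt and no reset: what is moved stays moved. The work goes in short steps, Python scripts to look and compute and a tool call to move; the robot and the scene stay as the last step left them, time stands still between calls to the robot, and variables do not carry over. Pictures are saved under pics/ and viewed, at most 10 in all, crops included, and the job is handed in when it is done.

Besides the shell and the picture viewer there is one more tool, called after "Request:" as a command line: name --argument value ..., lists and objects as JSON in quotes. servo_tool: Moves the arm, as the interface text tells. Its arguments: {"type":"object","properties":{"deltas":{"type":"array","items":{"type":"object","properties":{"tx":{"type":"number"},"ty":{"type":"number"},"tz":{"type":"number"},"yaw":{"type":"number"},"claw":{"type":"number"}}}},"grip_force":{"type":"number"}},"required":["deltas"]}

```bash
mkdir -p pics; cat > h.py <<'E'
from workcell import *
import numpy as np, cv2
def w(c,p): return c["R"].T@(np.array(p)-c["t"])
def pix(c,X):
    q=c["R"]@np.array(X,float)+c["t"]; return c["fx"]*q[0]/q[2]+c["cx"], c["fy"]*q[1]/q[2]+c["cy"]
def ray(c,u,v,z):
    d=c["R"].T@np.array([(u-c["cx"])/c["fx"],(v-c["cy"])/c["fy"],1]); o=-c["R"].T@c["t"]
    return o+d*(z-o[2])/d[2]
E
python3 - <<'E'
from h import *
ims=[]
for n in ["top","side"]:
    c=camera(n); ims.append(c["image"])
    for t in ["carousel","cross","empty_place","opening","gallery","tub","jar_a","mug","kitchen_timer","garlic_1"]:
        for m in mark_of(t,n)[:3]:
            W=w(c,m["centre"]); print(n,t,round(m["score"],2),W.round(),np.round(pix(c,W)))
    cv2.imwrite(f"pics/{n}.png",cv2.resize(c["image"][...,::-1],(800,600)))
s=read_state();print(s["clock"],s["position"],s["tool_rot"],s["finger_gap"])
E
```

```text
top carousel 0.55 [522. 121.   5.] [283. 199.]
top cross 0.95 [519. 119. 184.] [289. 195.]
top empty_place 0.94 [451. 157.  27.] [273. 219.]
top opening 0.95 [405. 171.  30.] [268. 233.]
top tub 0.79 [484.  48.  30.] [305. 210.]
top jar_a 0.63 [649. 356.  -0.] [216. 162.]
top jar_a 0.62 [470. 357.   4.] [214. 213.]
top jar_a 0.54 [559. 196.  24.] [262. 187.]
top mug 0.68 [ 438. -146.    3.] [360. 224.]
top kitchen_timer 0.64 [475. 556.  -1.] [157. 210.]
top kitchen_timer 0.51 [519. 121. 185.] [288. 195.]
top garlic_1 0.64 [431. 454.  -1.] [186. 224.]
top garlic_1 0.18 [480.  44.  28.] [306. 211.]
side carousel 0.85 [524. 115.  -3.] [266. 207.]
side cross 0.94 [525. 115. 176.] [268. 160.]
side empty_place 0.58 [456. 155.  24.] [281. 210.]
side opening 0.84 [406. 171.  26.] [294. 215.]
side tub 0.89 [486.  47.  21.] [283. 195.]
side jar_a 0.97 [477. 357.   1.] [251. 246.]
side jar_a 0.9 [649. 358.  -3.] [200. 234.]
side jar_a 0.71 [588.  83.  25.] [254. 192.]
side mug 0.84 [ 443. -142.   -2.] [309. 182.]
side kitchen_timer 0.73 [473. 560.  -2.] [219. 291.]
side garlic_1 0.55 [434. 455.  -3.] [250. 271.]
side garlic_1 0.29 [479. 556.  -1.] [218. 289.]
1.1 [156.03723632 527.40325386 248.30804189] [-4.50332157e-01 -3.10911552e+00 -3.97848383e-05] 85.43236969802958
```

View pics/top.png

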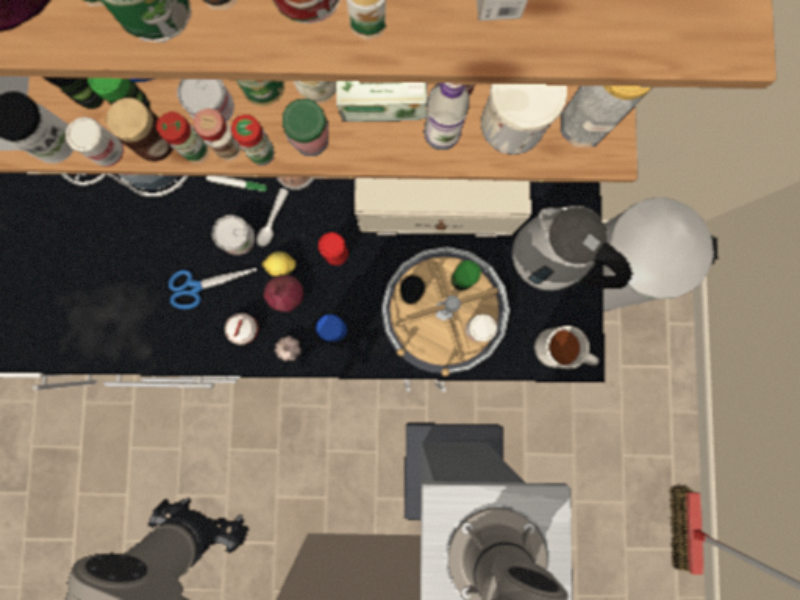

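View pics/side.png

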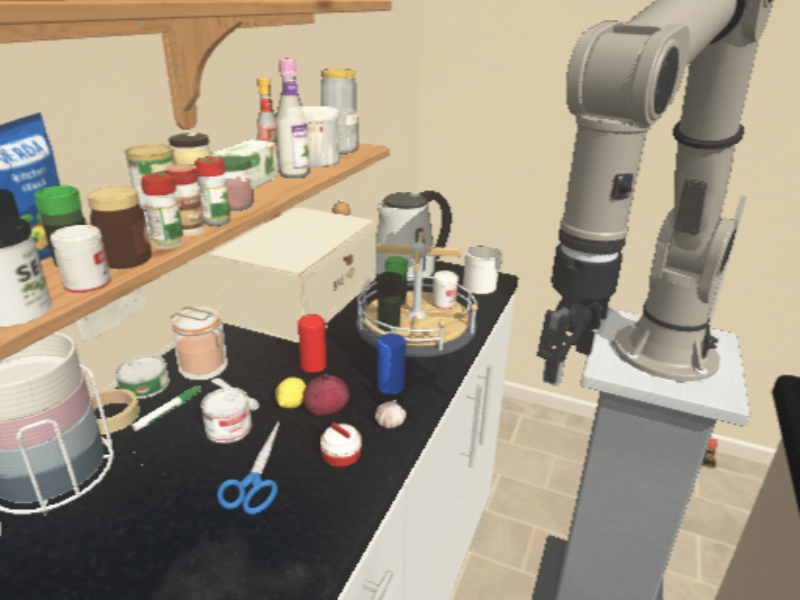

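Top view (512‑px coordinates): the tub is white at (305,210). Jars on the tray are black‑capped (262,187) and green (298,175). The opening is between the balls at (257,226) and (285,239). The tub could be confused with the mug (360,224), the white tin (150,150) and the timer (157,210), but only the white pot on the tray fits. The tub is at about 242° round the axis (521,118) and the opening at about 155°, so the tray must turn about -87°. I'll move over it, closing the fingers, for a closer look.

Request:
servo_tool --deltas '[{"tx":-0.01,"ty":-0.009,"tz":-0.02,"claw":0},{"tx":-0.03,"ty":-0.027,"tz":-0.04,"claw":0},{"tx":-0.055,"ty":-0.05,"tz":-0.06,"claw":0},{"tx":-0.08,"ty":-0.073,"tz":-0.08,"claw":0},{"tx":-0.105,"ty":-0.096,"tz":-0.09,"claw":0},{"tx":-0.13,"ty":-0.119,"tz":-0.09,"claw":0},{"tx":-0.155,"ty":-0.142,"tz":-0.09,"claw":0},{"tx":-0.18,"ty":-0.165,"tz":-0.09,"claw":0},{"tx":-0.205,"ty":-0.188,"tz":-0.09,"claw":0},{"tx":-0.225,"ty":-0.206,"tz":-0.09,"claw":0}]'

```text
schema error: expected keys tx, ty, tz, yaw, claw
```

Request:
servo_tool --deltas '[{"tx":-0.02,"ty":-0.018,"claw":0},{"tx":-0.045,"ty":-0.041,"claw":0},{"tx":-0.07,"ty":-0.063,"claw":0},{"tx":-0.095,"ty":-0.085,"claw":0},{"tx":-0.12,"ty":-0.108,"claw":0},{"tx":-0.145,"ty":-0.131,"claw":0},{"tx":-0.165,"ty":-0.149,"claw":0},{"tx":-0.18,"ty":-0.162,"claw":0},{"tx":-0.18,"ty":-0.162,"claw":0},{"tx":-0.18,"ty":-0.162,"claw":0}]'

```text
schema error: expected keys tx, ty, tz, yaw, claw
```

```bash
python3 - <<'E'
from h import *
c=camera("wrist")
for t in ["carousel","cross","empty_place","opening","gallery","tub","jar_a"]:
    for m in mark_of(t,"wrist")[:3]:
        W=w(c,m["centre"]); print(t,round(m["score"],2),W.round(),np.round(pix(c,W)))
cv2.imwrite("pics/wr1.png",cv2.resize(c["image"][...,::-1],(800,600)))
s=read_state();print(s["clock"],s["position"],s["tool_rot"],s["finger_gap"],-c["R"].T@c["t"])
E
```

```text
opening 0.69 [405. 170.  31.] [ 92. 371.]
jar_a 0.7 [401. 171.  29.] [ 92. 368.]
1.5 [156.11574661 527.3813448  248.29895723] [4.50440494e-01 3.10907675e+00 2.72666143e-05] 85.466653270017 [ 82.28192823 549.57274393 373.18193665]
```

View pics/wr1.png

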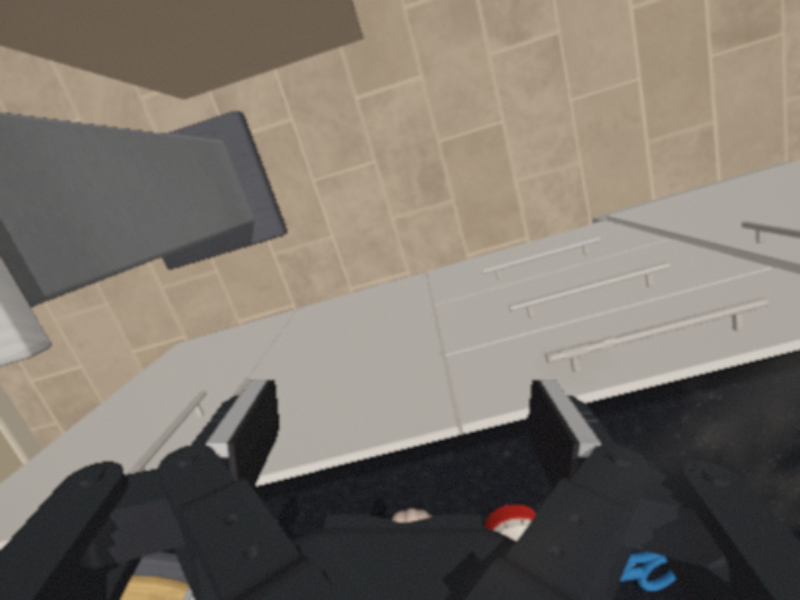

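The move was refused because every row needs all five keys. This picture only shows the floor and the cabinet. I'm resending with all the keys.

Request:
servo_tool --deltas '[{"tx":-0.01,"ty":-0.009,"tz":-0.02,"yaw":0,"claw":0},{"tx":-0.03,"ty":-0.027,"tz":-0.04,"yaw":0,"claw":0},{"tx":-0.055,"ty":-0.05,"tz":-0.06,"yaw":0,"claw":0},{"tx":-0.08,"ty":-0.073,"tz":-0.08,"yaw":0,"claw":0},{"tx":-0.105,"ty":-0.096,"tz":-0.09,"yaw":0,"claw":0},{"tx":-0.13,"ty":-0.119,"tz":-0.09,"yaw":0,"claw":0},{"tx":-0.155,"ty":-0.142,"tz":-0.09,"yaw":0,"claw":0},{"tx":-0.18,"ty":-0.165,"tz":-0.09,"yaw":0,"claw":0},{"tx":-0.205,"ty":-0.188,"tz":-0.09,"yaw":0,"claw":0},{"tx":-0.225,"ty":-0.206,"tz":-0.09,"yaw":0,"claw":0}]'

```text
clock: 2.33
position: [314.7, 263.2, 338.7]
tool_rot: [0.454, 3.108, 0.001]
wrist_force: [1.4, -0.1, -0.1]
finger_gap: -0.3
gripper_force: 0.0
```

Request:
servo_tool --deltas '[{"tx":-0.02,"ty":-0.018,"tz":0,"yaw":0,"claw":0},{"tx":-0.045,"ty":-0.041,"tz":0,"yaw":0,"claw":0},{"tx":-0.07,"ty":-0.063,"tz":0,"yaw":0,"claw":0},{"tx":-0.095,"ty":-0.085,"tz":0,"yaw":0,"claw":0},{"tx":-0.12,"ty":-0.108,"tz":0,"yaw":0,"claw":0},{"tx":-0.145,"ty":-0.131,"tz":0,"yaw":0,"claw":0},{"tx":-0.165,"ty":-0.149,"tz":0,"yaw":0,"claw":0},{"tx":-0.18,"ty":-0.162,"tz":0,"yaw":0,"claw":0},{"tx":-0.18,"ty":-0.162,"tz":0,"yaw":0,"claw":0},{"tx":-0.18,"ty":-0.162,"tz":0,"yaw":0,"claw":0}]'

```text
clock: 3.17
position: [440.2, 58.6, 338.4]
tool_rot: [-0.455, -3.108, -0.0]
wrist_force: [-0.2, 0.7, 0.3]
finger_gap: -0.0
gripper_force: 0.0
```

```bash
python3 - <<'E'
from h import *
c=camera("wrist")
for t in ["carousel","cross","empty_place","opening","gallery","tub","jar_a"]:
    for m in mark_of(t,"wrist")[:3]:
        W=w(c,m["centre"]); print(t,round(m["score"],2),W.round(),np.round(pix(c,W)))
cv2.imwrite("pics/wr2.png",cv2.resize(c["image"][...,::-1],(800,600)))
s=read_state();print(s["clock"],s["position"],s["tool_rot"],s["finger_gap"],-c["R"].T@c["t"])
E
```

```text
carousel 0.82 [523. 118.   2.] [304. 188.]
carousel 0.44 [483.  46.  27.] [257. 182.]
cross 0.81 [525. 118. 183.] [330. 236.]
empty_place 0.61 [447. 151.  25.] [315. 142.]
opening 0.68 [403. 168.  30.] [320. 112.]
gallery 0.66 [407. 170.  29.] [322. 114.]
tub 0.74 [483.  46.  26.] [258. 182.]
tub 0.35 [439. 450.  -2.] [496.  80.]
jar_a 0.92 [593.  79.  26.] [294. 235.]
jar_a 0.89 [648. 358.  -2.] [448. 214.]
jar_a 0.8 [482. 356.   1.] [439. 125.]
3.5667 [439.76831519  60.3469281  338.33031758] [-4.47756418e-01 -3.10951876e+00 -3.81421357e-04] 0.06361525338534474 [366.50270589  80.9827041  463.24133665]
```

View pics/wr2.png

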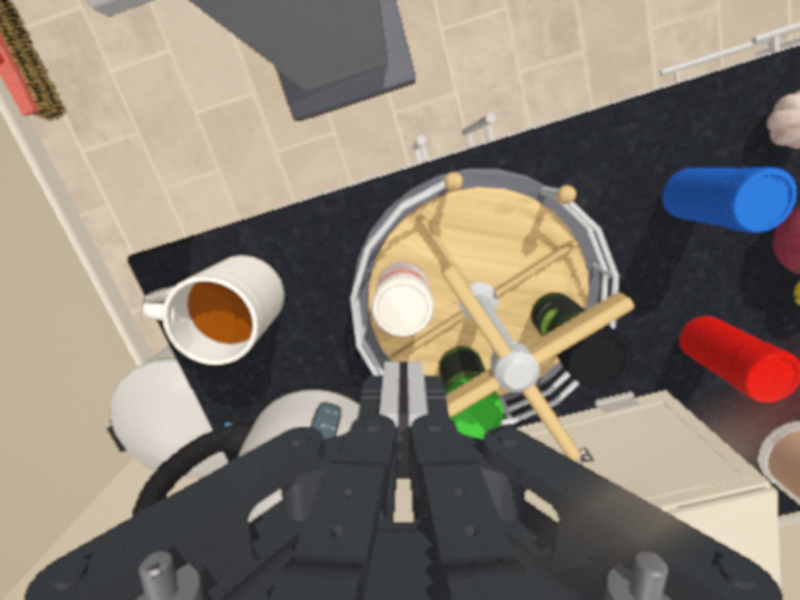

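The wrist view (800 scale) shows the white tub at (402,305), the balls at (454,181) and (567,193), and the hub at (517,369). Arm ends are at (448,268), (632,302) and (578,455), and the fourth is behind the fingers. The tub is clearly the low white pot. Next I'll compute the angles.

```bash
python3 - <<'E'
from h import *
c=camera("wrist"); k=.64
P=lambda u,v,z: ray(c,u*k,v*k,z)
hub=P(517,369,196); print("hub",hub.round(1))
A=np.array([521.5,118,0])
b=[P(454,181,76),P(567,193,76)]
ang=lambda X,A:np.degrees(np.arctan2(X[1]-A[1],X[0]-A[0]))%360
m=(b[0]+b[1])/2
print("balls",b[0].round(),b[1].round(),np.linalg.norm(b[0]-b[1]),[np.linalg.norm((x-A)[:2]) for x in b],"opening",ang(m,A),ang(m,hub))
for t in [(449,270),(629,303),(577,454)]:
    X=P(*t,190); print(X.round(),ang(X,A),ang(X,hub),np.linalg.norm((X-hub)[:2]))
for t in [(402,310)]:
    X=P(*t,100);print("tub",X.round(),ang(X,A),ang(X,hub))
E
```

```text
hub [517.2 119.8 196. ]
balls [393. 121.  76.] [430. 213.  76.] 99.68390956429079 [np.float64(128.89505416591356), np.float64(131.96804975848406)] opening 155.8751566689305 155.81350941036618
[438.  93. 190.] 196.8226412217957 198.87245598849722 83.61111979133848
[494. 202. 190.] 108.1567274975384 105.77329643094963 85.75491997328925
[603. 149. 190.] 21.18207982078038 19.118377524932143 90.48535572895666
tub [485.  47. 100.] 243.11665048710574 246.4984875900103
```

Request:
servo_tool --deltas '[{"tx":-0.018,"ty":0.01,"tz":0.01,"yaw":0,"claw":0},{"tx":-0.036,"ty":0.019,"tz":0.03,"yaw":0,"claw":0},{"tx":-0.036,"ty":0.019,"tz":0.05,"yaw":0,"claw":0},{"tx":-0.036,"ty":0.019,"tz":0.07,"yaw":0,"claw":0},{"tx":-0.036,"ty":0.019,"tz":0.09,"yaw":0,"claw":0},{"tx":-0.036,"ty":0.019,"tz":0.11,"yaw":0,"claw":0},{"tx":-0.036,"ty":0.019,"tz":0.128,"yaw":0,"claw":0},{"tx":-0.036,"ty":0.019,"tz":0.142,"yaw":0,"claw":0},{"tx":-0.036,"ty":0.019,"tz":0.15,"yaw":0,"claw":0},{"tx":-0.036,"ty":0.019,"tz":0.15,"yaw":0,"claw":0}]'

```text
clock: 4.45
position: [478.5, 67.7, 186.6]
tool_rot: [-0.449, -3.106, 0.002]
wrist_force: [-0.7, 0.3, -0.1]
finger_gap: -0.3
gripper_force: 0.0
```

```bash
python3 - <<'E'
from h import *
c=camera("wrist")
cv2.imwrite("pics/wr3.png",cv2.resize(c["image"][...,::-1],(640,480)))
s=read_state();p=s["position"];print(s["clock"],p,s["tool_rot"],s["wrist_force"])
A=np.array([520,119]);r=p[:2]-A;print(np.hypot(*r),np.degrees(np.arctan2(r[1],r[0]))%360)
ex=np.array([-.959,.283]);ey=np.array([.283,.959])
for a in range(225,115,-5):
    q=A+65*np.array([np.cos(np.radians(a)),np.sin(np.radians(a))])-p[:2]; print(a,(q@ex).round(1),(q@ey).round(1))
E
```

```text
4.5 [479.48730047  67.7391503  187.83732438] [-4.49729901e-01 -3.10787794e+00  1.02406101e-03] [-1.00099386 -0.1700551   0.23038052]
65.33722932133571 231.67982242067436
225 6.7 3.5
220 11.6 6.5
215 16.2 9.8
210 20.4 13.5
205 24.4 17.6
200 27.9 22.0
195 31.1 26.7
190 33.8 31.7
185 36.1 36.9
180 38.0 42.2
175 39.4 47.7
170 40.2 53.3
165 40.6 59.0
160 40.5 64.7
155 39.9 70.3
150 38.8 75.9
145 37.3 81.3
140 35.2 86.6
135 32.7 91.7
130 29.8 96.6
125 26.5 101.1
120 22.8 105.4
```

View pics/wr3.png

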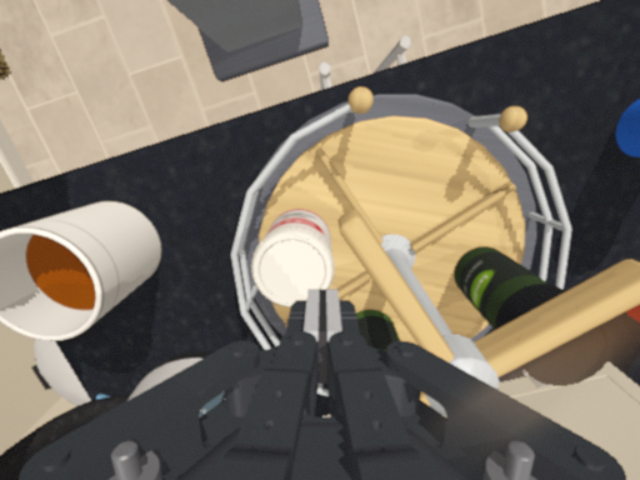

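The fingertip stands clear between the arms, with the pushed arm running from (345,222) to (470,360) to its right. The push starts slowly from here.

Request:
servo_tool --deltas '[{"tx":0.003,"ty":0.0015,"tz":0,"yaw":0,"claw":0},{"tx":0.0067,"ty":0.0035,"tz":0,"yaw":0,"claw":0},{"tx":0.0092,"ty":0.005,"tz":0,"yaw":0,"claw":0},{"tx":0.0116,"ty":0.0065,"tz":0,"yaw":0,"claw":0},{"tx":0.014,"ty":0.0081,"tz":0,"yaw":0,"claw":0},{"tx":0.0162,"ty":0.0098,"tz":0,"yaw":0,"claw":0},{"tx":0.0184,"ty":0.0116,"tz":0,"yaw":0,"claw":0},{"tx":0.0204,"ty":0.0135,"tz":0,"yaw":0,"claw":0},{"tx":0.0225,"ty":0.0155,"tz":0,"yaw":0,"claw":0},{"tx":0.0244,"ty":0.0176,"tz":0,"yaw":0,"claw":0}]'

```text
clock: 5.33
position: [461.6, 91.1, 188.5]
tool_rot: [0.451, 3.108, -0.001]
wrist_force: [2.4, -3.8, 0.6]
finger_gap: 0.0
gripper_force: 1.5
```

Request:
servo_tool --deltas '[{"tx":0.0018,"ty":0.0022,"tz":0,"yaw":0,"claw":0},{"tx":0.0035,"ty":0.0044,"tz":0,"yaw":0,"claw":0},{"tx":0.0052,"ty":0.0067,"tz":0,"yaw":0,"claw":0},{"tx":0.0067,"ty":0.0091,"tz":0,"yaw":0,"claw":0},{"tx":0.0081,"ty":0.0116,"tz":0,"yaw":0,"claw":0},{"tx":0.0094,"ty":0.0141,"tz":0,"yaw":0,"claw":0},{"tx":0.0106,"ty":0.0167,"tz":0,"yaw":0,"claw":0},{"tx":0.0117,"ty":0.0193,"tz":0,"yaw":0,"claw":0},{"tx":0.0127,"ty":0.0219,"tz":0,"yaw":0,"claw":0},{"tx":0.0136,"ty":0.0246,"tz":0,"yaw":0,"claw":0}]'

```text
clock: 6.17
position: [455.2, 118.9, 188.1]
tool_rot: [-0.45, -3.109, 0.001]
wrist_force: [0.9, -3.6, 0.3]
finger_gap: -0.2
gripper_force: 1.5
```

```bash
cat > m.py <<'E'
from h import *
import sys
A=np.array([520,119.]); ang=lambda X:(np.degrees(np.arctan2(X[1]-A[1],X[0]-A[0]))%360).round(1)
for n in sys.argv[2:]:
    c=camera(n)
    for t in ["empty_place","tub","cross","opening"]:
        for m in mark_of(t,n)[:1]:
            W=w(c,m["centre"]); print(n,t,round(m["score"],2),W.round(),ang(W))
    if n=="wrist": cv2.imwrite(f"pics/{sys.argv[1]}.png",cv2.resize(c["image"][...,::-1],(640,480)))
s=read_state();print(s["clock"],s["position"].round(1),ang(s["position"]),s["wrist_force"])
E
python3 m.py wr4 wrist top side
```

```text
wrist empty_place 0.89 [481. 187.  27.] 119.6
wrist tub 0.89 [450.  81.  29.] 208.2
wrist opening 0.82 [405. 169.  29.] 156.6
top empty_place 0.79 [485. 193.  27.] 115.6
top tub 0.33 [596. 158.  26.] 27.2
top cross 0.84 [524. 119. 183.] 353.7
top opening 0.87 [403. 169.  31.] 156.7
side empty_place 0.86 [488. 195.  23.] 112.9
side tub 0.75 [450.  84.  21.] 206.4
side cross 0.68 [528. 116. 180.] 336.9
side opening 0.78 [410. 171.  26.] 154.7
6.9167 [455.5 118.9 188.3] 180.1 [0.09316583 0.08186225 1.36221155]
```

View pics/wr4.png

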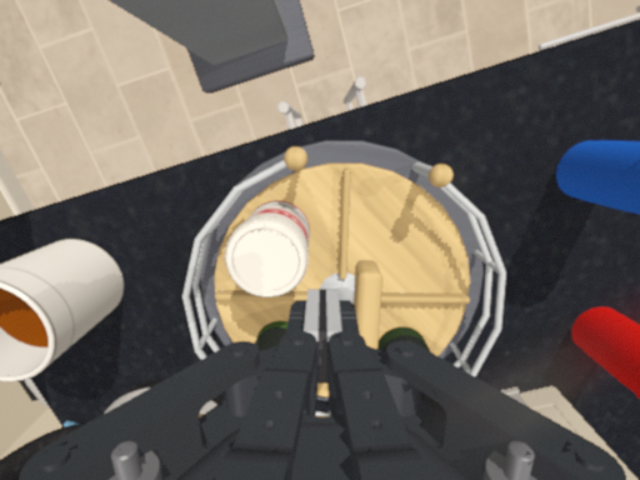

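The arm turns smoothly at about 4 N. The tub is upright at (268,255) and at 207°, with about 51° still to go.

Request:
servo_tool --deltas '[{"tx":0.0007,"ty":0.0027,"tz":0,"yaw":0,"claw":0},{"tx":0.0014,"ty":0.0055,"tz":0,"yaw":0,"claw":0},{"tx":0.0018,"ty":0.0083,"tz":0,"yaw":0,"claw":0},{"tx":0.0022,"ty":0.0111,"tz":0,"yaw":0,"claw":0},{"tx":0.0025,"ty":0.0139,"tz":0,"yaw":0,"claw":0},{"tx":0.0026,"ty":0.0168,"tz":0,"yaw":0,"claw":0},{"tx":0.0026,"ty":0.0196,"tz":0,"yaw":0,"claw":0},{"tx":0.0025,"ty":0.0225,"tz":0,"yaw":0,"claw":0},{"tx":0.0022,"ty":0.0253,"tz":0,"yaw":0,"claw":0},{"tx":0.0019,"ty":0.0281,"tz":0,"yaw":0,"claw":0}]'

```text
clock: 7.75
position: [461.3, 146.8, 188.1]
tool_rot: [-0.45, -3.108, 0.0]
wrist_force: [0.6, -3.1, 0.2]
finger_gap: -0.3
gripper_force: 1.4
```

Request:
servo_tool --deltas '[{"tx":-0.0005,"ty":0.0028,"tz":0,"yaw":0,"claw":0},{"tx":-0.0011,"ty":0.0056,"tz":0,"yaw":0,"claw":0},{"tx":-0.0018,"ty":0.0083,"tz":0,"yaw":0,"claw":0},{"tx":-0.0026,"ty":0.011,"tz":0,"yaw":0,"claw":0},{"tx":-0.0036,"ty":0.0137,"tz":0,"yaw":0,"claw":0},{"tx":-0.0047,"ty":0.0163,"tz":0,"yaw":0,"claw":0},{"tx":-0.0047,"ty":0.0163,"tz":0,"yaw":0,"claw":0}]'

```text
clock: 8.33
position: [471.2, 162.1, 188.4]
tool_rot: [0.449, 3.109, 0.003]
wrist_force: [0.9, -0.5, -0.1]
finger_gap: 0.1
gripper_force: 0.6
```

```bash
python3 m.py wr5 wrist top side
```

```text
wrist empty_place 0.75 [538. 195.  24.] 76.7
wrist tub 0.79 [442. 137.  28.] 167.0
wrist opening 0.92 [406. 170.  27.] 155.9
top empty_place 0.59 [537. 201.  27.] 78.4
top cross 0.59 [522. 123. 183.] 60.4
top opening 0.56 [402. 172.  30.] 155.7
side empty_place 0.79 [545. 200.  23.] 73.0
side tub 0.66 [449. 139.  22.] 164.0
side cross 0.53 [502.  45.  27.] 256.7
side opening 0.94 [408. 169.  28.] 155.8
9.0833 [470.8 160.6 188.3] 139.8 [-0.19117298  0.46614326  0.57410936]
```

View pics/wr5.png

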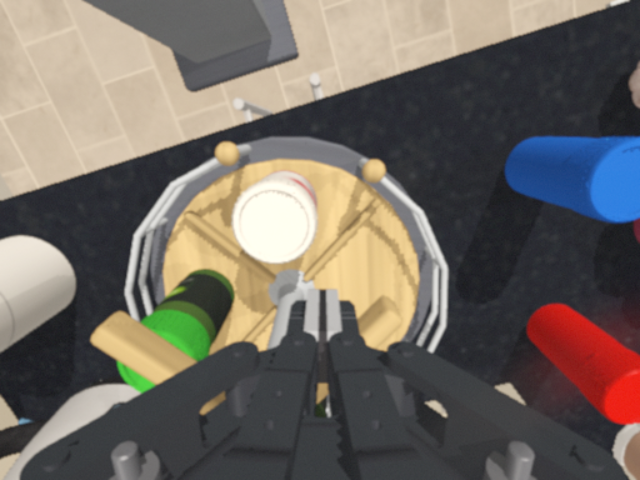

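The tub is at (275,224) in the wrist view, between the balls (227,153) and (374,169), and about 10° short. I'll get a precise angle from the tub's top, the divider ends and the balls in this same picture.

```bash
python3 - <<'E'
from h import *
c=camera("wrist")
A=np.array([520,119.]); ang=lambda X:(np.degrees(np.arctan2(X[1]-A[1],X[0]-A[0]))%360).round(1)
P=lambda u,v,z: ray(c,u*.8,v*.8,z)
for n,u,v,z in [("tubtop",275,225,100),("divL",191,216,37),("divR",374,205,37),("ballL",227,153,75),("ballR",374,169,75)]:
    X=P(u,v,z);print(n,X.round(),ang(X),np.hypot(*(X[:2]-A)).round())
g=cv2.cvtColor(c["image"],cv2.COLOR_RGB2GRAY)
h=cv2.HoughCircles(g,cv2.HOUGH_GRADIENT,1,30,param1=100,param2=20,minRadius=24,maxRadius=40)
for u,v,r in (h[0] if h is not None else []):
    if abs(u-220)<25 and abs(v-180)<25: X=ray(c,u,v,100);print(u,v,r,X.round(),ang(X))
E
```

```text
tubtop [444. 138. 100.] 166.3 79.0
divL [431.  60.  37.] 213.2 107.0
divR [464. 207.  37.] 122.3 104.0
ballL [393. 118.  75.] 180.6 127.0
ballR [431. 210.  75.] 134.5 127.0
221.5 176.5 33.8 [441. 140. 100.] 165.3
```

About 10° remain, so I'll push slowly to finish.

Request:
servo_tool --deltas '[{"tx":-0.0007,"ty":0.0015,"tz":0,"yaw":0,"claw":0},{"tx":-0.0015,"ty":0.003,"tz":0,"yaw":0,"claw":0},{"tx":-0.0023,"ty":0.0045,"tz":0,"yaw":0,"claw":0},{"tx":-0.0031,"ty":0.006,"tz":0,"yaw":0,"claw":0},{"tx":-0.0039,"ty":0.0074,"tz":0,"yaw":0,"claw":0},{"tx":-0.0046,"ty":0.0087,"tz":0,"yaw":0,"claw":0},{"tx":-0.0052,"ty":0.0096,"tz":0,"yaw":0,"claw":0},{"tx":-0.0055,"ty":0.0102,"tz":0,"yaw":0,"claw":0},{"tx":-0.0055,"ty":0.0102,"tz":0,"yaw":0,"claw":0}]'

```text
clock: 9.88
position: [479.0, 169.3, 188.2]
tool_rot: [0.45, 3.109, 0.001]
wrist_force: [-0.7, -1.0, -1.2]
finger_gap: -0.0
gripper_force: 0.7
```

```bash
python3 m.py wr6 wrist side; python3 - <<'E'
from h import *
c=camera("wrist")
g=cv2.cvtColor(c["image"],cv2.COLOR_RGB2GRAY)
h=cv2.HoughCircles(g,cv2.HOUGH_GRADIENT,1,30,param1=100,param2=20,minRadius=26,maxRadius=40)
for u,v,r in (h[0] if h is not None else []):
    X=ray(c,u,v,100)
    if np.hypot(X[0]-445,X[1]-150)<30: print(u,v,r,X.round(),np.degrees(np.arctan2(X[1]-119,X[0]-520))%360)
E
```

```text
wrist empty_place 0.88 [549. 193.  26.] 68.8
wrist tub 0.63 [449. 148.  29.] 157.4
wrist opening 0.9 [405. 169.  30.] 156.6
side empty_place 0.73 [556. 196.  23.] 64.9
side tub 0.55 [453. 149.  21.] 155.8
side cross 0.84 [525. 116. 177.] 329.4
side opening 0.68 [407. 171.  29.] 155.2
10.3833 [478.9 169.3 188.4] 129.3 [-0.68511421 -0.61756268 -0.95910164]
220.5 174.5 29.3 [448. 148. 100.] 158.09466305534045
```

View pics/wr6.png

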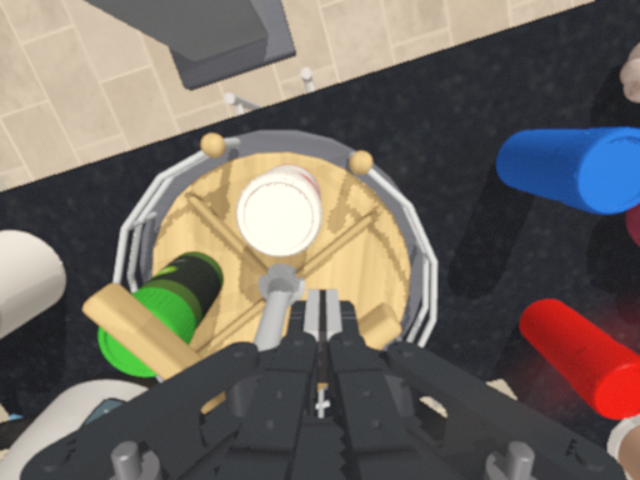

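The tub at (279,217) stands in the middle between the balls (212,145) and (361,162); its bearing agrees with the opening to about 1°. I'll back the finger off the arm, lift it and draw it away.

Request:
servo_tool --deltas '[{"tx":0.002,"ty":-0.004,"tz":0,"yaw":0,"claw":0},{"tx":0.006,"ty":-0.01,"tz":0,"yaw":0,"claw":0},{"tx":0.009,"ty":-0.018,"tz":0,"yaw":0,"claw":0},{"tx":0.009,"ty":-0.02,"tz":-0.01,"yaw":0,"claw":0},{"tx":0.009,"ty":-0.02,"tz":-0.03,"yaw":0,"claw":0},{"tx":0.009,"ty":-0.02,"tz":-0.05,"yaw":0,"claw":0},{"tx":0.009,"ty":-0.02,"tz":-0.075,"yaw":0,"claw":0},{"tx":0.009,"ty":-0.02,"tz":-0.1,"yaw":0,"claw":0},{"tx":0.009,"ty":-0.02,"tz":-0.12,"yaw":0,"claw":0},{"tx":0.009,"ty":-0.02,"tz":-0.13,"yaw":0,"claw":0}]'

```text
clock: 11.27
position: [465.9, 151.9, 322.2]
tool_rot: [0.451, 3.104, 0.006]
wrist_force: [0.6, 0.1, 0.1]
finger_gap: 0.1
gripper_force: 0.0
```

Request:
servo_tool --deltas '[{"tx":0.01,"ty":0.015,"tz":0,"yaw":0,"claw":0},{"tx":0.025,"ty":0.035,"tz":0,"yaw":0,"claw":0},{"tx":0.04,"ty":0.06,"tz":0,"yaw":0,"claw":0},{"tx":0.055,"ty":0.085,"tz":0,"yaw":0,"claw":0},{"tx":0.07,"ty":0.11,"tz":0,"yaw":0,"claw":0},{"tx":0.085,"ty":0.135,"tz":0,"yaw":0,"claw":0},{"tx":0.1,"ty":0.16,"tz":0,"yaw":0,"claw":0},{"tx":0.105,"ty":0.17,"tz":0,"yaw":0,"claw":0},{"tx":0.105,"ty":0.17,"tz":0,"yaw":0,"claw":0}]'

```text
clock: 12.02
position: [410.2, 348.3, 317.5]
tool_rot: [-0.44, -3.109, -0.0]
wrist_force: [-1.2, -0.3, 0.5]
finger_gap: 0.2
gripper_force: 0.0
```

```bash
python3 m.py wr7 top side; python3 - <<'E'
from h import *
c=camera("top");cv2.imwrite("pics/fin.png",cv2.resize(c["image"][120:280,200:380,::-1],(720,640))[:600])
E
```

```text
top empty_place 0.62 [552. 195.  24.] 67.4
top tub 0.72 [445. 148.  28.] 158.7
top cross 0.73 [519. 122. 186.] 104.1
top opening 0.83 [402. 171.  32.] 156.1
side empty_place 0.62 [556. 196.  26.] 64.7
side tub 0.62 [451. 150.  22.] 155.4
side cross 0.61 [530. 114. 177.] 335.8
side opening 0.77 [407. 168.  28.] 156.5
12.5167 [412.5 344.3 318.5] 115.5 [ 0.40137567 -0.52726511  0.14617742]
```

View pics/fin.png

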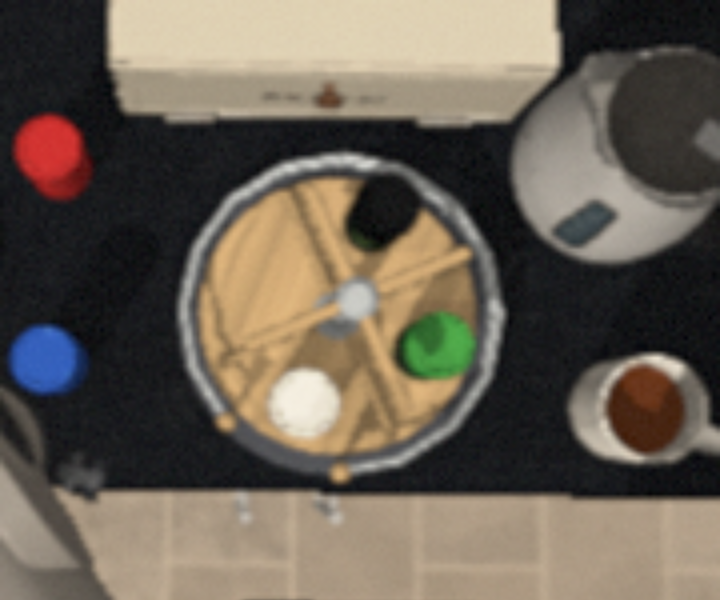

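The white tub at (304,402) faces the gap between the balls at (227,423) and (340,472). Everything is upright and the hand is clear of the carousel.

```bash
python3 -c "
from workcell import *
print(job_done())"
```

```text
the job is handed in; nothing more can be done
None
```

The tub now stands in the middle of the rail opening, to within about 1–2° by my measurements; the tub and jars are upright, the hand is drawn away, and the job was handed in at about 12.5 s of the 45 s allowed.

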